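# Fetch the midsole from behind the chemicals and lay it on the buffing support

### The arm

A 6-joint arm with a two-finger parallel gripper is mounted at the origin on the work surface. World frame = base frame: x ahead of the robot, y to its left, z up, the work surface at z = 0. Lengths are in m, angles in rad, forces in N, time in s.
With the tool pointing down it reaches from about 0.3 to 1 m from the base axis. Payload 5.1 kg.
Tool frame: the origin (TCP) lies at the very end of the fingers, on their centre line; the grasp point (between the pads) lies 19 mm behind it (bot.grip_depth is the x of the grasp point in the tool frame, in m); x points along the fingers, y is the direction in which the jaws open and shut, and the axes are right-handed (so a half turn about x gives the same grasp; the last joint's range is limited). The gripper opens to 95 mm and grips with 3 to 60 N. Pads are 20 mm wide; open, the fingers measure 119 mm over their backs; the gripper's body (75 mm by 180 mm) begins 59 mm behind the grasp point.
Start: joints at [-1.216, 0.124, 1.65, -0, 1.367, -0.083], TCP at [0.276, -0.589, 0.215] pointing down, gripper open.
Joint ranges: [-2.61, 2.61], [-1.02, 2.33], [0.03, 2.71], [-1.35, 4.49], [0.32, 2.68], [-2.91, 2.91]. Speed limits (rad/s): [2.57, 2.57, 3.14, 3.14, 3.14, 3.14].

### API

Orientations are given as a unit quaternion [w, x, y, z].
In Python, from cell import bot gives the robot as it stands.
- The arm moves only by the shell command python3 -m creep 'ROWS' [FORCE]. ROWS is JSON, a list that holds one entry, the list of rows, each a list of 5 numbers: the finger opening in m, from 0 to 0.0951, then the shift along the tool's x, y, z in m, then the turn about the tool's x in rad. A call has 1 to 20 rows; each row shifts and turns the commanded pose from where the row before left it, along the tool's axes as they then stand; what a row does not reach is not made up. A row lasts 1/12 s, in which the tool goes at most 41.7 mm and 7.16 degrees, less where a joint would pass 70% of its speed; a pose out of reach is approached as far as the arm can. A call is refused whole if a number of a shift passes 0.0417 or a number of a turn 0.125, either way. A call with a gripper value outside its range is refused whole. The fingers move at their own pace and stop on an object; FORCE is the grip in N (left out, the last holds). Time passes only in rows, so rows that do not move let the fingers close. It gives the time, the measured TCP pose, the force and the opening at its end, in the units of the state.
- bot.get_state(): the state, without advancing time (a new reading comes with each control period).
- bot.capture(name): name is "scene" or "top" or "wrist"; returns a dict with "image" (384x512x3 uint8, red, green, blue), "fx", "fy", "cx", "cy" (pixels), "origin" and "orientation" of the camera in the world. Camera axes: x right, y up, looking along -z (the intrinsics and any distortion apply to the point x, -y, -z); pixel columns grow to the right and rows downward; lengths in m; the calibration is good to about 2 mm. A picture is of the moment at which its call begins. There is no depth.
- bot.finish_job(): hands the job in, once; it reports no verdict.
The state is a dict: "time_s": time; "joints": joint angles; "dq": joint speeds; "joint_efforts": joint torques, N m; "eef_pos": TCP position; "eef_rot": TCP orientation; "force": force on the tool from outside, world axes, zero at the start; "ft_torque": the same for the moment, N m; "opening": finger opening in m.
Only numpy, scipy, OpenCV 4.12 (cv2) and the standard library are available. Lean on these libraries where they do the work, as an engineer would, in place of code of your own. Each camera call takes 0.05 s, during which the arm holds its last target. There are 200 camera calls.

### The job

Get the white shoe sole ready for buffing: first clear all three chemical containers off their mats into the empty side tray, then take the sole from behind their places and lay it flat on the sole-shaped black support, toe on toe and heel on heel, and then stand each container back on the mat of its own colour. Keep the containers upright.

Things in the scene. Friction and masses are not known exactly. Their poses are not given: they have to be found in the camera images.
- can_red_mid (a point): Loose steel can with a red band and a red lid: upright cylinder of 48 mm diameter up to 86 mm, then a 42 mm lid, 92 mm tall in all, about 0.26 kg. This point is its centre, 46 mm above its underside; z is up along its axis. It starts on the red mat.
- bottle_blue_mid (a point): Loose white plastic bottle with a blue band and a blue cap: upright cylinder of 48 mm diameter up to 80 mm, then a shoulder and a 30 mm cap, 104 mm tall in all, about 0.22 kg. This point is its centre, 52 mm above its underside; z is up along its axis. It starts on the blue mat.
- jar_yellow_mid (a point): Loose amber-brown jar with a yellow band and a yellow cap: upright cylinder of 48 mm diameter up to 80 mm, then a 45 mm cap, 98 mm tall in all, about 0.28 kg. This point is its centre, 49 mm above its underside; z is up along its axis. It starts on the yellow mat.
- mat_red: Fixed red rubber mat, 64 (x) x 58 (y) mm, 2 mm thick; its middle is the red can's place. Origin at the centre of its underside (its top is 2 mm higher). The three mats lie side by side in a straight row at 60 mm pitch, in varying order; a mat's y axis runs along the row and its x axis points from the row towards the sole, which starts about 75 mm behind the row's middle.
- mat_blue: Fixed blue rubber mat, the place of the blue-capped bottle; size, origin and axes as for the red mat. The mats lie on the front part of a fixed cream perforated steel shelf (200 x 250 mm; its floor is 8 mm above the table, its rim 16 mm above the table).
- mat_yellow: Fixed yellow rubber mat, the place of the yellow-capped jar; size, origin and axes as for the red mat.
- sole_mid (a point): Loose white child's midsole lying flat on the perforated shelf behind the containers, 177 mm long, 24 mm thick, 68 mm wide at the forefoot, 52 mm at the heel and 46 mm at the waist (straight sides), about 0.1 kg. This point is the middle of the waist, 12 mm above the underside; x points to the toe (tip 91 mm away; the heel end is 86 mm the other way), z is up. Grip it across the waist. Until the containers are cleared they stand too close in front of it for a gripper.
- tray: Fixed empty grey open tray, 110 (x) x 240 (y) x 30 mm, walls and floor 4 mm thick; origin at the centre of its underside, y along its length. The side area: it takes the three containers standing in a row.
- support_toe (a point): Fixed support for the sole: aluminium plate of 230 x 110 x 10 mm with a black sole-shaped block on it, 3 mm smaller all round than the sole, its flat top 30 mm above the table; an orange mark on the plate shows the toe end. This point lies on the top of the block at the toe end, on its long axis; x points outwards past the toe, z is up. The middle of the sole belongs 90 mm back from here (along -x), with the sole's x along this x.

How it is judged:
On the way, in this order (a step that is already met when the one before it is completed fails the run):
1. all three containers stand released in the side tray, the sole not yet taken from its place (moved less than 40 mm) (x of can_red_mid in the frame of tray between -0.05 and 0.05 m and y of can_red_mid in the frame of tray between -0.115 and 0.115 m and z of can_red_mid in the frame of tray below 0.058 m and angle between each of can_red_mid, bottle_blue_mid, jar_yellow_mid's own z axis and vertical below 0.15 rad and x of bottle_blue_mid in the frame of tray between -0.05 and 0.05 m and y of bottle_blue_mid in the frame of tray between -0.115 and 0.115 m and z of bottle_blue_mid in the frame of tray below 0.064 m and x of jar_yellow_mid in the frame of tray between -0.05 and 0.05 m and y of jar_yellow_mid in the frame of tray between -0.115 and 0.115 m and z of jar_yellow_mid in the frame of tray below 0.061 m and contact force between the fingers and can_red below 0.05 N and contact force between the fingers and bottle_blue below 0.05 N and contact force between the fingers and jar_yellow below 0.05 N and contact force between the fingers and sole below 0.05 N and distance of sole_mid from where it was at the start of the episode below 0.04 m), for 0.2 s.
2. the sole lies released on the support, toe on toe, while all three containers stand in the tray (x of sole_mid in the frame of support_toe between -0.102 and -0.078 m and y of sole_mid in the frame of support_toe between -0.012 and 0.012 m and z of sole_mid in the frame of support_toe between 0.008 and 0.016 m and angle between the x axis of sole_mid and the x axis of support_toe, either way round below 0.17 rad and x of support_toe in the frame of sole_mid above 0.05 m and angle between sole_mid's own z axis and vertical below 0.08 rad and x of can_red_mid in the frame of tray between -0.05 and 0.05 m and y of can_red_mid in the frame of tray between -0.115 and 0.115 m and z of can_red_mid in the frame of tray below 0.058 m and angle between each of can_red_mid, bottle_blue_mid, jar_yellow_mid's own z axis and vertical below 0.15 rad and x of bottle_blue_mid in the frame of tray between -0.05 and 0.05 m and y of bottle_blue_mid in the frame of tray between -0.115 and 0.115 m and z of bottle_blue_mid in the frame of tray below 0.064 m and x of jar_yellow_mid in the frame of tray between -0.05 and 0.05 m and y of jar_yellow_mid in the frame of tray between -0.115 and 0.115 m and z of jar_yellow_mid in the frame of tray below 0.061 m and contact force between the fingers and can_red below 0.05 N and contact force between the fingers and bottle_blue below 0.05 N and contact force between the fingers and jar_yellow below 0.05 N and contact force between the fingers and sole below 0.05 N), for 0.2 s.
At the end, for the whole second after the job is handed in: The sole lies flat on the support, toe on toe, its middle within 12 mm lengthwise and 12 mm sideways of the place 90 mm behind the toe point and its axis within 10 degrees; each container stands upright on the mat of its own colour, its centre within 12 mm of the mat's; all released and at rest (x of sole_mid in the frame of support_toe between -0.102 and -0.078 m and y of sole_mid in the frame of support_toe between -0.012 and 0.012 m and z of sole_mid in the frame of support_toe between 0.008 and 0.016 m and angle between the x axis of sole_mid and the x axis of support_toe, either way round below 0.17 rad and x of support_toe in the frame of sole_mid above 0.05 m and angle between sole_mid's own z axis and vertical below 0.08 rad and horizontal distance between can_red_mid and mat_red below 0.012 m and z of can_red_mid in the frame of mat_red between 0.042 and 0.052 m and angle between each of can_red_mid, bottle_blue_mid, jar_yellow_mid's own z axis and vertical below 0.1 rad and horizontal distance between bottle_blue_mid and mat_blue below 0.012 m and z of bottle_blue_mid in the frame of mat_blue between 0.048 and 0.058 m and horizontal distance between jar_yellow_mid and mat_yellow below 0.012 m and z of jar_yellow_mid in the frame of mat_yellow between 0.045 and 0.055 m and contact force between the fingers and can_red below 0.05 N and contact force between the fingers and bottle_blue below 0.05 N and contact force between the fingers and jar_yellow below 0.05 N and contact force between the fingers and sole below 0.05 N and linear speed of each of can_red, bottle_blue, jar_yellow, sole below 0.02 m/s); the robot touches nothing.
It fails at once if a container is tipped by more than 30 degrees (angle between any of can_red_mid, bottle_blue_mid, jar_yellow_mid's own z axis and vertical above 0.52 rad).
It also fails if it takes over 147 s, if anything falls off the work surface, if the arm or the gripper's body presses on something with over 40 N, if the wrist force passes 120 N, or if a joint passes its speed limit or range.

## Working session

There is one attempt and no reset: what is moved stays moved. The work goes in short steps, Python scripts to look and compute and a shell command to move; the robot and the scene stay as the last step left them, time stands still between calls to the robot, and variables do not carry over. Pictures are saved under pics/ and viewed, about 12 in all and at most 16, crops included, and the job is handed in when it is done.

```bash
ls; mkdir -p pics; python3 - <<'E'
from cell import bot
import cv2,numpy as np
print(bot.get_state(), bot.grip_depth)
for n in("scene","top"):
    c=bot.capture(n); cv2.imwrite(f"pics/{n}0.png",c["image"][:,:,::-1])
    print(n,{k:v for k,v in c.items() if k!="image"})
E
```

```text
pics
{'time_s': 0.0, 'joints': array([-1.21555853e+00,  1.24500242e-01,  1.65167061e+00, -1.10560011e-05,
        1.36750324e+00, -8.25971537e-02]), 'dq': array([ 1.24510562e-03,  5.51381875e-04, -9.79428608e-04,  1.54518068e-03,
        4.74763054e-05, -5.08328370e-05]), 'joint_efforts': array([ 9.57042321e-04, -4.17597163e+01, -3.59933603e+01,  7.75551028e-02,
        4.89622203e-02, -1.56724059e-04]), 'eef_pos': array([ 0.27533406, -0.5880925 ,  0.21339221]), 'eef_rot': array([-0.15283669, -0.690126  , -0.15429379,  0.6903336 ]), 'force': array([-0.32948791,  0.21505129,  1.30080599]), 'ft_torque': array([ 0.01522933, -0.05100308,  0.03021854]), 'opening': 0.09511889823594377} -0.0188
scene {'fx': 456.934515794225, 'fy': 456.934515794225, 'cx': 254.07053859742388, 'cy': 190.12802734284136, 'origin': array([ 1.25017782, -0.34743581,  1.10747946]), 'orientation': array([0.81121336, 0.27104026, 0.17217305, 0.48869879])}
top {'fx': 445.553322142726, 'fy': 445.553322142726, 'cx': 253.3960443290712, 'cy': 193.81095490859298, 'origin': array([ 0.47267897, -0.00257556,  1.12348326]), 'orientation': array([ 0.70719481,  0.02195625, -0.01773296, -0.70645521])}
```

View pics/scene0.png

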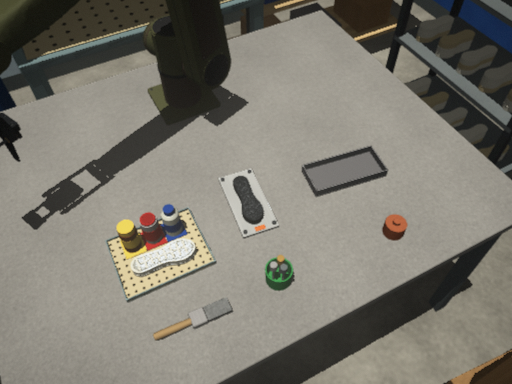

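View pics/top0.png

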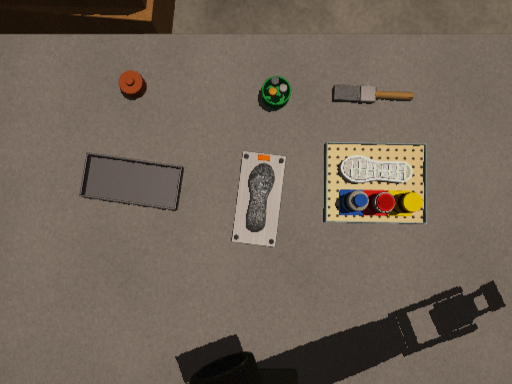

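The scene view shows three containers on the shelf at (127–170, 220–235) with the sole behind them. It also shows the support at (247,203) and the tray at (344,170). In the top view the caps are at blue (360,202), red (384,203) and yellow (411,203). The sole is at (376,169) with its toe to the left, the support's orange mark is at (264,157) and the tray is at (132,182).

```bash
cat > h.py <<'E'
from cell import bot
import cv2,numpy as np
from scipy.spatial.transform import Rotation as Rn
def rot(q): return Rn.from_quat(np.roll(q,-1)).as_matrix()
def proj(c,uv,z):
    uv=np.atleast_2d(np.asarray(uv,float)); R=rot(c["orientation"])
    d=np.c_[(uv[:,0]-c["cx"])/c["fx"],-(uv[:,1]-c["cy"])/c["fy"],-np.ones(len(uv))]@R.T
    return (c["origin"]+d*((z-c["origin"][2])/d[:,2])[:,None])[:,:2]
def blob(m,roi=None,close=0):
    m=m.astype(np.uint8)
    if roi: k=np.zeros_like(m); x0,y0,x1,y1=roi; k[y0:y1,x0:x1]=1; m=m*k
    if close: m=cv2.morphologyEx(m,cv2.MORPH_CLOSE,np.ones((close,close),np.uint8))
    cs,_=cv2.findContours(m,cv2.RETR_EXTERNAL,cv2.CHAIN_APPROX_NONE)
    return max(cs,key=cv2.contourArea)
def hsv(c): return cv2.cvtColor(c["image"],cv2.COLOR_RGB2HSV).astype(int).transpose(2,0,1)
def rect(p):  # minAreaRect in mm
    return cv2.minAreaRect((np.asarray(p)*1000).astype(np.float32))
def tool():
    s=bot.get_state(); R=rot(s["eef_rot"]); return s,R
def go(p,yaw=None):
    "shift in tool axes to TCP target p, and turn about tool x so tool y lies along yaw (mod pi)"
    s,R=tool(); d=R.T@(np.array(p)-s["eef_pos"]); t=0
    if yaw is not None:
        y=R[:,1]; cur=np.arctan2(y[1],y[0]); t=-((yaw-cur+np.pi/2)%np.pi-np.pi/2)
    print("t",round(s["time_s"],2),"pos",s["eef_pos"].round(4),"shift",d.round(4),"turn",round(t,3),"toolx",R[:,0].round(3),"j6",s["joints"][5].round(2))
E
python3 - <<'E'
from h import *
c=bot.capture("top"); H,S,V=hsv(c)
big=cv2.resize(c["image"][130:260,70:440],None,fx=2.1,fy=2.1,interpolation=cv2.INTER_CUBIC); cv2.imwrite("pics/topc.png",big[:,:,::-1])
print("hsv at caps",[(H[v,u],S[v,u],V[v,u]) for u,v in((362,199),(384,203),(412,202),(264,157),(376,169),(132,182),(240,205),(260,200))])
ora=blob((H<15)&(S>150)&(V>120),(240,145,290,170)); print("orange",rect(proj(c,ora[:,0],.010)))
plate=blob((V>130)&(S<60),(225,145,295,255),5); print("plate",rect(proj(c,plate[:,0],.010)))
blk=blob(V<90,(240,160,280,238)); p=proj(c,blk[:,0],.030); print("block",rect(p))
tr=blob(V<85,(70,145,195,220),3); print("tray",rect(proj(c,tr[:,0],.030)))
so=blob((V>140)&(S<50),(330,150,420,190),5); print("sole",rect(proj(c,so[:,0],.032)))
for n,m,z in(("blue",(H>100)&(H<130)&(S>150)&(V>90),.114),("red",((H<8)|(H>172))&(S>150)&(V>90),.102),("yel",(H>20)&(H<35)&(S>150)&(V>120),.108)):
    b=blob(m,(330,180,430,225)); (u,v),r=cv2.minEnclosingCircle(b); print(n,(u,v),r,cv2.contourArea(b),proj(c,(u,v),z))
E
```

```text
hsv at caps [(np.int64(110), np.int64(189), np.int64(142)), (np.int64(1), np.int64(241), np.int64(151)), (np.int64(26), np.int64(255), np.int64(211)), (np.int64(14), np.int64(254), np.int64(212)), (np.int64(25), np.int64(18), np.int64(182)), (np.int64(13), np.int64(40), np.int64(102)), (np.int64(14), np.int64(34), np.int64(179)), (np.int64(13), np.int64(28), np.int64(126))]
orange ((627.6484985351562, -21.289791107177734), (29.00994873046875, 12.867701530456543), 82.85628509521484)
plate ((526.095458984375, -0.7324371337890625), (130.2882080078125, 235.41036987304688), 81.35132598876953)
block ((525.2554321289062, -11.150138854980469), (61.72219467163086, 166.64450073242188), 86.7525863647461)
tray ((563.6853637695312, 305.080078125), (245.5483856201172, 111.81234741210938), 82.06428527832031)
sole ((597.8738403320312, -298.3451843261719), (64.2266616821289, 174.11317443847656), 0.040425412356853485)
blue (360.3681335449219, 199.90660095214844) 6.104621887207031 98.5 [[ 0.51579362 -0.23874981]]
red (385.5, 201.86363220214844) 9.060276985168457 228.5 [[ 0.51187625 -0.29897104]]
yel (404.9096374511719, 197.70481872558594) 18.582353591918945 345.0 [[ 0.52116489 -0.34149587]]
```

View pics/topc.png

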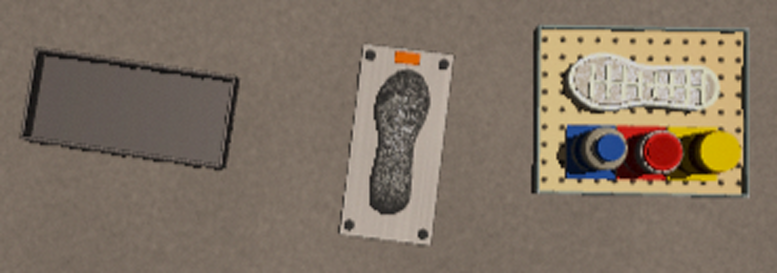

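The crop shows the row as blue at about (0.515,-0.239), red at (0.512,-0.299) and yellow at (0.512,-0.357). I'll grip each one fore-aft, above the sole's height.

```bash
python3 - <<'E'
from h import *
go((.514,-.239,.20),0.0)
s,R=tool(); print(R.round(3))
c=bot.capture("top"); H,S,V=hsv(c)
m=(H>22)&(H<32)&(S>200)&(V>190); b=blob(m,(395,185,430,220)); (u,v),r=cv2.minEnclosingCircle(b); print((u,v),r,proj(c,(u,v),.108))
E
```

```text
t 0.15 pos [ 0.2754 -0.5883  0.2137] shift [ 0.0141 -0.2151 -0.3642] turn -1.133 toolx [-0.001  0.002 -1.   ] j6 -0.08
[[-0.001  0.424 -0.906]
 [ 0.002 -0.906 -0.424]
 [-1.    -0.002 -0.   ]]
(412.88531494140625, 201.56422424316406) 9.248034477233887 [[ 0.51238917 -0.35945315]]
```

```bash
python3 -m creep '[[[0.095,0.0013,-0.0196,-0.0331,0],[0.095,0.0013,-0.0196,-0.0331,0],[0.095,0.0013,-0.0196,-0.0331,0],[0.095,0.0013,-0.0196,-0.0331,0],[0.095,0.0013,-0.0196,-0.0331,0],[0.095,0.0013,-0.0196,-0.0331,0],[0.095,0.0013,-0.0196,-0.0331,0],[0.095,0.0013,-0.0196,-0.0331,0],[0.095,0.0013,-0.0196,-0.0331,0],[0.095,0.0013,-0.0196,-0.0331,0],[0.095,0.0013,-0.0196,-0.0331,0],[0.095,0,0,0,-0.12],[0.095,0,0,0,-0.12],[0.095,0,0,0,-0.12],[0.095,0,0,0,-0.12],[0.095,0,0,0,-0.12],[0.095,0,0,0,-0.12],[0.095,0,0,0,-0.12],[0.095,0,0,0,-0.12],[0.095,0,0,0,-0.12]]]' 15
python3 - <<'E'
from h import *
go((.514,-.239,.20),0.0)
E
```

```text
time_s: 1.87
eef_pos: [0.5137, -0.2389, 0.2001]
eef_rot: [-0.488, -0.512, -0.488, 0.512]
force: [1.0, -0.0, 0.5]
opening: 0.0949
t 1.87 pos [ 0.5137 -0.2389  0.2001] shift [0.0001 0.0003 0.    ] turn -0.047 toolx [-0.  0. -1.] j6 -0.48
```

```bash
python3 -m creep '[[[0.095,0,0,0,-0.047],[0.095,0,0,0,0],[0.095,0,0,0,0]]]'
python3 - <<'E'
from h import *
go((.514,-.239,.046),0.0)
c=bot.capture("wrist"); cv2.imwrite("pics/w1.png",c["image"][:,:,::-1]); print(c["origin"],rot(c["orientation"]).round(2),c["fx"])
E
```

```text
time_s: 2.12
eef_pos: [0.5138, -0.239, 0.2002]
eef_rot: [-0.498, -0.502, -0.498, 0.502]
force: [-0.6, 0.1, 1.1]
opening: 0.0947
t 2.12 pos [ 0.5138 -0.239   0.2002] shift [ 0.1542  0.0003 -0.    ] turn -0.008 toolx [-0.  0. -1.] j6 -0.52
[ 0.51507712 -0.15384259  0.37061574] [[ 1.    0.01  0.  ]
 [-0.01  0.95  0.3 ]
 [-0.   -0.3   0.95]] 316.76402698463227
```

View pics/w1.png

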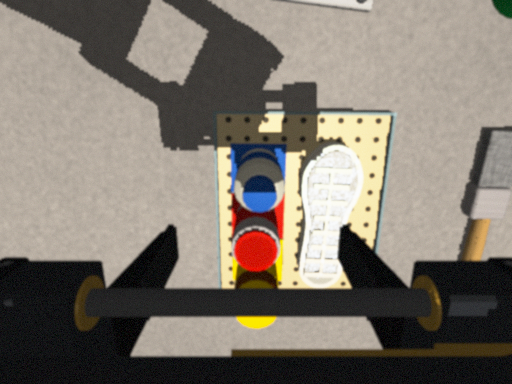

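The wrist view (right = +x, up = +y) shows the blue cap at (259,193), the red lid at (256,250), the yellow cap at (256,318), and the sole right of the row. I'll check the cap positions against the top-camera values.

```bash
python3 - <<'E'
from h import *
c=bot.capture("wrist"); H,S,V=hsv(c)
b=blob((H>100)&(H<130)&(S>150)&(V>90),(238,174,284,214)); (u,v),r=cv2.minEnclosingCircle(b); print(u,v,r,proj(c,(u,v),.114))
b=blob(((H<8)|(H>172))&(S>200)&(V>180),(230,225,285,275)); (u,v),r=cv2.minEnclosingCircle(b); print(u,v,r,proj(c,(u,v),.102))
E
```

```text
259.30645751953125 196.0 15.82056999206543 [[ 0.51566786 -0.23839123]]
255.42210388183594 250.40200805664062 20.821626663208008 [[ 0.51175381 -0.29637157]]
```

```bash
python3 -m creep '[[[0.095,0.022,0.0019,0,0],[0.095,0.022,0,0,0],[0.095,0.022,0,0,0],[0.095,0.022,0,0,0],[0.095,0.022,0,0,0],[0.095,0.022,0,0,0],[0.095,0.022,0,0,0],[0.095,0,0,0,0],[0.04,0,0,0,0],[0.04,0,0,0,0],[0.04,0,0,0,0],[0.04,0,0,0,0],[0.04,0,0,0,0],[0.04,0,0,0,0],[0.04,0,0,0,0],[0.04,0,0,0,0]]]' 20
python3 - <<'E'
from h import *
go((.512,-.298,.046),0.0)
E
```

```text
time_s: 3.55
eef_pos: [0.5157, -0.2391, 0.0466]
eef_rot: [-0.499, -0.501, -0.499, 0.502]
force: [-0.9, 0.1, 3.3]
opening: 0.0474
t 3.55 pos [ 0.5157 -0.2391  0.0466] shift [ 0.0007 -0.0034  0.0589] turn -0.006 toolx [-0. -0. -1.] j6 -0.52
```

```bash
python3 -m creep '[[[0.04,-0.03,0,0,0],[0.04,-0.03,0,0,0],[0.04,-0.03,0,0,0],[0.04,-0.03,0,0,0],[0.04,-0.03,0,-0.01,0],[0.04,0,0.0036,-0.025,0],[0.04,0,0.0036,-0.04,0],[0.04,0,0.0036,-0.04,0],[0.04,0,0.0036,-0.04,0],[0.04,0,0.0036,-0.04,0],[0.04,0,0.0036,-0.04,0],[0.04,0,0.0036,-0.04,0],[0.04,0,0.0036,-0.04,0],[0.04,0,0.0036,-0.04,0],[0.04,0,0.0036,-0.04,0],[0.04,0,0.0036,-0.04,0],[0.04,0,0.0036,-0.04,0],[0.04,0,0.0036,-0.04,0],[0.04,0,0.0036,-0.04,0],[0.04,0,0.0036,-0.04,0]]]'
python3 - <<'E'
from h import *
go((.5734,.3744,.043),0.0)
E
```

```text
time_s: 5.22
eef_pos: [0.5727, 0.3574, 0.1954]
eef_rot: [-0.498, -0.501, -0.499, 0.502]
force: [0.3, -0.8, -1.2]
opening: 0.0478
t 5.22 pos [0.5727 0.3574 0.1954] shift [ 0.1523  0.0008 -0.0171] turn -0.006 toolx [-0.001 -0.001 -1.   ] j6 0.48
```

```bash
python3 -m creep '[[[0.04,0,0.0008,-0.0171,0],[0.04,0.025,0,0,0],[0.04,0.025,0,0,0],[0.04,0.025,0,0,0],[0.04,0.025,0,0,0],[0.04,0.025,0,0,0],[0.04,0.015,0,0,0],[0.04,0.008,0,0,0],[0.04,0.004,0,0,0],[0.04,0,0,0,0],[0.04,0,0,0,0]]]'
```

```text
time_s: 6.13
eef_pos: [0.5752, 0.3731, 0.0459]
eef_rot: [0.499, 0.502, 0.498, -0.501]
force: [-0.8, 0.7, -1.4]
opening: 0.048
```

```bash
python3 -m creep '[[[0.04,0.002,0,0,0],[0.04,0.002,0,0,0],[0.04,0,0,0,0],[0.04,0,0,0,0]]]'
```

```text
time_s: 6.47
eef_pos: [0.5744, 0.3728, 0.0408]
eef_rot: [0.499, 0.502, 0.498, -0.501]
force: [0.0, -0.2, -1.7]
opening: 0.048
```

```bash
python3 -m creep '[[[0.095,0,0,0,0],[0.095,0,0,0,0],[0.095,0,0,0,0],[0.095,0,0,0,0],[0.095,-0.03,0,0,0],[0.095,-0.04,0,0,0],[0.095,-0.04,0,0,0],[0.095,-0.04,0,0,0],[0.095,-0.02,0,0,0],[0.095,0,0,0,0]]]'
python3 - <<'E'
from h import *
go((.512,-.298,.2),0.0)
c=bot.capture("top"); cv2.imwrite("pics/t2.png",cv2.resize(c["image"][110:310,30:300],None,fx=2.5,fy=2.5)[:,:,::-1])
E
```

```text
time_s: 7.3
eef_pos: [0.5774, 0.3745, 0.2194]
eef_rot: [0.5, 0.506, 0.497, -0.497]
force: [0.4, 0.7, 0.7]
opening: 0.0947
t 7.3 pos [0.5774 0.3745 0.2194] shift [ 0.0142 -0.0616  0.673 ] turn -0.006 toolx [ 0.012  0.006 -1.   ] j6 0.5
```

View pics/t2.png

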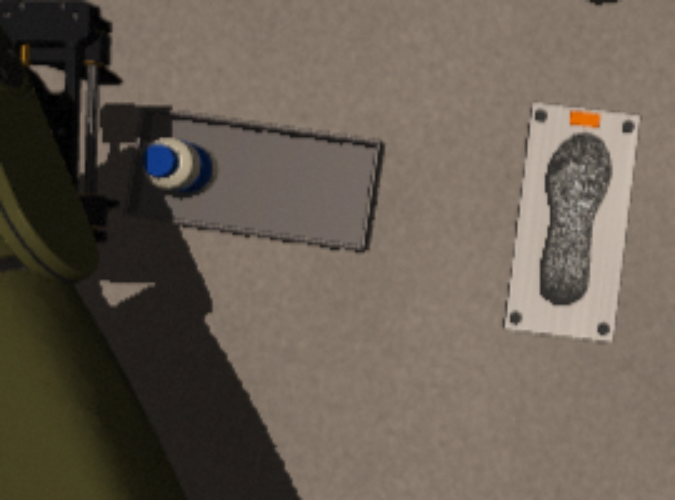

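The bottle stands upright in the tray at (175,165) in the crop. Next is the red can.

```bash
python3 -m creep '[[[0.095,0.001,-0.0036,0.0374,0],[0.095,0.001,-0.0036,0.0374,0],[0.095,0.001,-0.0036,0.0374,0],[0.095,0.001,-0.0036,0.0374,0],[0.095,0.001,-0.0036,0.0374,0],[0.095,0.001,-0.0036,0.0374,0],[0.095,0.001,-0.0036,0.0374,0],[0.095,0.001,-0.0036,0.0374,0],[0.095,0.001,-0.0036,0.0374,0],[0.095,0.001,-0.0036,0.0374,0],[0.095,0.001,-0.0036,0.0374,0],[0.095,0.001,-0.0036,0.0374,0],[0.095,0.001,-0.0036,0.0374,0],[0.095,0.001,-0.0036,0.0374,0],[0.095,0.001,-0.0036,0.0374,0],[0.095,0.001,-0.0036,0.0374,0],[0.095,0.001,-0.0036,0.0374,0],[0.095,0.001,-0.0036,0.0374,0],[0.095,0,0,0,0],[0.095,0,0,0,0]]]'
python3 - <<'E'
from h import *
go((.512,-.298,.046),0.0)
E
```

```text
time_s: 9.02
eef_pos: [0.504, -0.301, 0.19]
eef_rot: [-0.496, -0.502, -0.499, 0.502]
force: [-0.1, 0.1, -0.5]
opening: 0.0949
t 9.02 pos [ 0.504 -0.301  0.19 ] shift [ 0.1439  0.0084 -0.0027] turn -0.009 toolx [-0.003  0.003 -1.   ] j6 -0.62
```

```bash
python3 -m creep '[[[0.095,0.0,0.0084,-0.0027,0],[0.095,0.024,0,0,0],[0.095,0.024,0,0,0],[0.095,0.024,0,0,0],[0.095,0.024,0,0,0],[0.095,0.024,0,0,0],[0.095,0.024,0,0,0],[0.095,0,0,0,0],[0.04,0,0,0,0],[0.04,0,0,0,0],[0.04,0,0,0,0],[0.04,0,0,0,0],[0.04,0,0,0,0],[0.04,0,0,0,0],[0.04,0,0,0,0],[0.04,0,0,0,0]]]' 20
python3 - <<'E'
from h import *
go((.5637,.3051,.19),0.0)
E
```

```text
time_s: 10.35
eef_pos: [0.5132, -0.2976, 0.0487]
eef_rot: [-0.498, -0.501, -0.499, 0.502]
force: [-2.3, -0.5, 4.0]
opening: 0.048
t 10.35 pos [ 0.5132 -0.2976  0.0487] shift [-0.1414  0.0467 -0.603 ] turn -0.006 toolx [-0.002 -0.    -1.   ] j6 -0.61
```

```bash
python3 -m creep '[[[0.04,-0.03,0,0,0],[0.04,-0.03,0,0,0],[0.04,-0.03,0,0,0],[0.04,-0.03,0,0,0],[0.04,-0.022,0.0017,-0.01,0],[0.04,0,0.003,-0.033,0],[0.04,0,0.003,-0.04,0],[0.04,0,0.003,-0.04,0],[0.04,0,0.003,-0.04,0],[0.04,0,0.003,-0.04,0],[0.04,0,0.003,-0.04,0],[0.04,0,0.003,-0.04,0],[0.04,0,0.003,-0.04,0],[0.04,0,0.003,-0.04,0],[0.04,0,0.003,-0.04,0],[0.04,0,0.003,-0.04,0],[0.04,0,0.003,-0.04,0],[0.04,0,0.003,-0.04,0],[0.04,0,0.003,-0.04,0],[0.04,0,0.003,-0.04,0]]]'
python3 -m creep '[[[0.04,0,0,0,0],[0.04,0.02,0,0,0],[0.04,0.02,0,0,0],[0.04,0.02,0,0,0]]]'
python3 - <<'E'
from h import *
go((.5637,.3051,.0427),0.0)
E
```

```text
time_s: 12.02
eef_pos: [0.5635, 0.3071, 0.1893]
eef_rot: [-0.498, -0.501, -0.499, 0.502]
force: [0.9, -0.1, -2.1]
opening: 0.0476
time_s: 12.35
eef_pos: [0.5638, 0.3056, 0.129]
eef_rot: [-0.499, -0.501, -0.499, 0.501]
force: [0.2, 1.1, -3.5]
opening: 0.0479
t 12.35 pos [0.5638 0.3056 0.129 ] shift [ 0.0863 -0.0001  0.0005] turn -0.005 toolx [-0. -0. -1.] j6 0.42
```

```bash
python3 -m creep '[[[0.04,0.02,0,0,0],[0.04,0.02,0,0,0],[0.04,0.02,0,0,0],[0.04,0.015,0,0,0],[0.04,0.008,0,0,0],[0.04,0,0,0,0],[0.04,0,0,0,0]]]'
```

```text
time_s: 12.93
eef_pos: [0.5642, 0.3052, 0.0473]
eef_rot: [-0.498, -0.501, -0.499, 0.502]
force: [-0.3, -0.2, -2.3]
opening: 0.0477
```

```bash
python3 -m creep '[[[0.04,0.002,0,0,0],[0.04,0.0015,0,0,0],[0.04,0,0,0,0],[0.04,0,0,0,0]]]'
```

```text
time_s: 13.27
eef_pos: [0.5646, 0.3055, 0.0447]
eef_rot: [0.499, 0.502, 0.498, -0.501]
force: [0.6, 1.2, -2.5]
opening: 0.0476
```

```bash
python3 -m creep '[[[0.04,0.0015,0,0,0],[0.04,0,0,0,0],[0.04,0,0,0,0],[0.095,0,0,0,0],[0.095,0,0,0,0],[0.095,0,0,0,0],[0.095,0,0,0,0],[0.095,-0.03,0,0,0],[0.095,-0.04,0,0,0],[0.095,-0.04,0,0,0],[0.095,-0.04,0,0,0],[0.095,0,0,0.02,0],[0.095,0,-0.003,0.04,0],[0.095,0,-0.003,0.04,0],[0.095,0,-0.003,0.04,0],[0.095,0,-0.003,0.04,0],[0.095,0,-0.003,0.04,0],[0.095,0,-0.003,0.04,0],[0.095,0,-0.003,0.04,0],[0.095,0,-0.003,0.04,0]]]'
python3 - <<'E'
from h import *
go((.512,-.359,.19),0.0)
E
```

```text
time_s: 14.93
eef_pos: [0.5377, -0.0364, 0.1928]
eef_rot: [0.499, 0.502, 0.498, -0.501]
force: [-0.0, -1.0, -0.4]
opening: 0.0949
t 14.93 pos [ 0.5377 -0.0364  0.1928] shift [ 0.0028 -0.0238  0.3227] turn -0.006 toolx [ 0.001 -0.    -1.   ] j6 -0.16
```

```bash
python3 -m creep '[[[0.095,0,-0.003,0.04,0],[0.095,0,-0.003,0.04,0],[0.095,0,-0.003,0.04,0],[0.095,0,-0.003,0.04,0],[0.095,0,-0.003,0.04,0],[0.095,0,-0.003,0.04,0],[0.095,0,-0.003,0.04,0],[0.095,0,-0.003,0.03,0],[0.095,0,0,0.0127,0],[0.095,0,0,0,0],[0.095,0,0,0,0]]]'
python3 - <<'E'
from h import *
go((.512,-.359,.046),0.0)
E
```

```text
time_s: 15.85
eef_pos: [0.5121, -0.3569, 0.1922]
eef_rot: [0.498, 0.502, 0.499, -0.501]
force: [-0.6, -0.1, 0.3]
opening: 0.0951
t 15.85 pos [ 0.5121 -0.3569  0.1922] shift [ 1.462e-01 -1.000e-04  2.300e-03] turn -0.007 toolx [-0.     0.001 -1.   ] j6 -0.69
```

```bash
python3 -m creep '[[[0.095,0.022,0,0.0023,0],[0.095,0.022,0,0,0],[0.095,0.022,0,0,0],[0.095,0.022,0,0,0],[0.095,0.022,0,0,0],[0.095,0.022,0,0,0],[0.095,0.014,0,0,0],[0.095,0,0,0,0],[0.04,0,0,0,0],[0.04,0,0,0,0],[0.04,0,0,0,0],[0.04,0,0,0,0],[0.04,0,0,0,0],[0.04,0,0,0,0],[0.04,0,0,0,0],[0.04,0,0,0,0]]]' 20
python3 - <<'E'
from h import *
go((.554,.2358,.19),0.0)
E
```

```text
time_s: 17.18
eef_pos: [0.5117, -0.3596, 0.0466]
eef_rot: [-0.498, -0.501, -0.499, 0.502]
force: [-0.7, 0.9, 2.8]
opening: 0.0474
t 17.18 pos [ 0.5117 -0.3596  0.0466] shift [-0.1435  0.0386 -0.5956] turn -0.006 toolx [-0.001 -0.    -1.   ] j6 -0.69
```

```bash
python3 -m creep '[[[0.04,-0.03,0,0,0],[0.04,-0.03,0,0,0],[0.04,-0.03,0,0,0],[0.04,-0.03,0,0,0],[0.04,-0.025,0.001,-0.01,0],[0.04,0,0.0025,-0.026,0],[0.04,0,0.0025,-0.04,0],[0.04,0,0.0025,-0.04,0],[0.04,0,0.0025,-0.04,0],[0.04,0,0.0025,-0.04,0],[0.04,0,0.0025,-0.04,0],[0.04,0,0.0025,-0.04,0],[0.04,0,0.0025,-0.04,0],[0.04,0,0.0025,-0.04,0],[0.04,0,0.0025,-0.04,0],[0.04,0,0.0025,-0.04,0],[0.04,0,0.0025,-0.04,0],[0.04,0,0.0025,-0.04,0],[0.04,0,0.0025,-0.04,0],[0.04,0,0.0025,-0.04,0]]]'
python3 -m creep '[[[0.04,0,0,0,0],[0.04,0.025,0,0,0],[0.04,0.025,0,0,0],[0.04,0.025,0,0,0],[0.04,0.025,0,0,0],[0.04,0.02,0,0,0],[0.04,0.015,0,0,0],[0.04,0.008,0,0,0],[0.04,0,0,0,0],[0.04,0,0,0,0]]]'
```

```text
time_s: 18.85
eef_pos: [0.5533, 0.2381, 0.1902]
eef_rot: [-0.498, -0.501, -0.499, 0.502]
force: [1.1, 0.0, -3.5]
opening: 0.0477
time_s: 19.68
eef_pos: [0.554, 0.2361, 0.048]
eef_rot: [-0.498, -0.501, -0.499, 0.502]
force: [-0.4, 0.3, -2.7]
opening: 0.0478
```

```bash
python3 -m creep '[[[0.04,0.003,0,0,0],[0.04,0.003,0,0,0],[0.04,0,0,0,0],[0.04,0,0,0,0]]]'
```

```text
time_s: 20.02
eef_pos: [0.5545, 0.2364, 0.0429]
eef_rot: [0.499, 0.502, 0.498, -0.501]
force: [0.5, 0.3, -4.0]
opening: 0.048
```

```bash
python3 -m creep '[[[0.04,0.0015,0,0,0],[0.04,0,0,0,0],[0.04,0,0,0,0],[0.095,0,0,0,0],[0.095,0,0,0,0],[0.095,0,0,0,0],[0.095,0,0,0,0],[0.095,-0.03,0,0,0],[0.095,-0.04,0,0,0],[0.095,-0.04,0,0,0],[0.095,-0.04,0,0,0],[0.095,0,0,0.02,0],[0.095,0,0.002,0.04,0],[0.095,0,0.002,0.04,0],[0.095,0,0.002,0.04,0],[0.095,0,0.002,0.04,0],[0.095,0,0.002,0.04,0]]]'
python3 - <<'E'
from h import *
go((.592,-.298,.2),0)
c=bot.capture("top"); cv2.imwrite("pics/t3.png",cv2.resize(c["image"][120:250,70:440],None,fx=2.1,fy=2.1)[:,:,::-1])
E
```

```text
time_s: 21.43
eef_pos: [0.5628, 0.0145, 0.1915]
eef_rot: [0.499, 0.502, 0.498, -0.501]
force: [0.9, -0.0, 0.1]
opening: 0.095
t 21.43 pos [0.5628 0.0145 0.1915] shift [-0.0085  0.0309  0.3124] turn -0.006 toolx [ 0.001 -0.    -1.   ] j6 -0.06
```

View pics/t3.png

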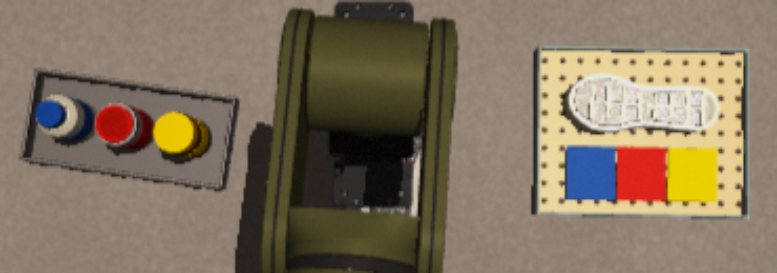

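All three stand in the tray: blue (62,120), red (122,123) and yellow (180,135) in the crop. The mats are clear and the sole hasn't moved. Now to measure the mats and the sole's waist.

```bash
python3 - <<'E'
from h import *
c=bot.capture("top"); H,S,V=hsv(c)
roi=(325,140,430,225)
for n,m in(("blue",(H>100)&(H<130)&(S>150)),("red",((H<8)|(H>172))&(S>150)),("yel",(H>24)&(H<35)&(S>180))):
    b=blob(m,roi); print(n,rect(proj(c,b[:,0],.010)))
so=blob((S<60)&(V>110),(332,148,418,192),5); P=proj(c,so[:,0],.030); print(rect(P), P.min(0),P.max(0))
for y in np.arange(-.37,-.22,.01):
    q=P[abs(P[:,1]-y)<.004][:,0]; print(y.round(3),q.min().round(4),q.max().round(4),((q.min()+q.max())/2).round(4),(q.max()-q.min()).round(4))
E
```

```text
blue ((514.0339965820312, -239.59820556640625), (54.94717788696289, 62.222129821777344), 89.28704833984375)
red ((513.9185791015625, -298.2436218261719), (57.283512115478516, 62.976627349853516), 89.1144790649414)
yel ((512.6433715820312, -359.28875732421875), (54.867271423339844, 60.838653564453125), 89.10008239746094)
((596.8509521484375, -297.7206726074219), (66.81011199951172, 176.86553955078125), 0.020583078265190125) [ 0.5634273  -0.38615477] [ 0.63024297 -0.2092866 ]
-0.37 0.566 0.6154 0.5907 0.0494
-0.36 0.5635 0.6154 0.5895 0.0519
-0.35 0.5635 0.6154 0.5895 0.0519
-0.34 0.566 0.6154 0.5907 0.0494
-0.33 0.566 0.6154 0.5907 0.0494
-0.32 0.5684 0.6154 0.5919 0.047
-0.31 0.5684 0.6154 0.5919 0.047
-0.3 0.5684 0.6179 0.5931 0.0495
-0.29 0.5684 0.6203 0.5944 0.0519
-0.28 0.5659 0.6253 0.5956 0.0594
-0.27 0.5634 0.6278 0.5956 0.0643
-0.26 0.5634 0.6302 0.5968 0.0668
-0.25 0.5634 0.6302 0.5968 0.0668
-0.24 0.5659 0.6302 0.5981 0.0643
-0.23 0.5684 0.6277 0.5981 0.0594
```

```bash
python3 -m creep '[[[0.095,0,0.004,0.04,0],[0.095,0,0.004,0.04,0],[0.095,0,0.004,0.04,0],[0.095,0,0.004,0.04,0],[0.095,0,0.004,0.04,0],[0.095,0,0.004,0.04,0],[0.095,0,0.004,0.03,0],[0.095,0,0.003,0.02,0],[0.095,0,0,0,0],[0.095,0,0,0,0]]]'; python3 - <<'E'
from h import *
go((.592,-.298,.2),0)
c=bot.capture("wrist"); cv2.imwrite("pics/w4.png",c["image"][:,:,::-1])
t=bot.capture("top"); cv2.imwrite("pics/t4.png",cv2.resize(t["image"][130:260,215:310],None,fx=4.5,fy=4.5)[:,:,::-1])
E
```

```text
time_s: 22.37
eef_pos: [0.5924, -0.2741, 0.1907]
eef_rot: [0.498, 0.502, 0.498, -0.502]
force: [-0.0, -0.6, -0.2]
opening: 0.0949
t 22.37 pos [ 0.5924 -0.2741  0.1907] shift [-0.0093 -0.0002  0.0239] turn -0.007 toolx [-0.     0.001 -1.   ] j6 -0.51
```

View pics/w4.png

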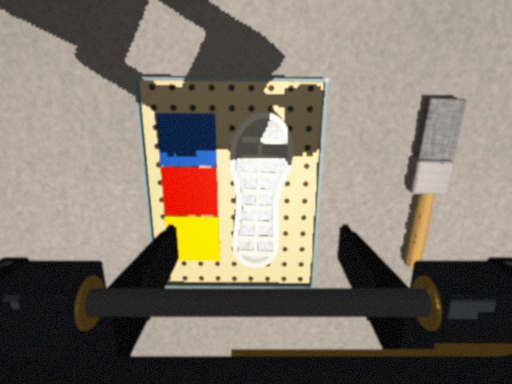

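View pics/t4.png

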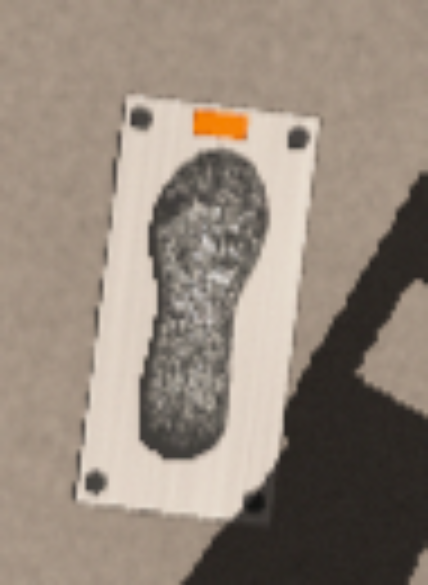

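In the wrist view the sole runs from its heel (255,265) to its toe (263,115), about 3–4° off the row. The support crop shows the orange mark (220,124), the block toe (220,150), the heel (175,458) and the bolts. Next I'll compare the principal axes of the sole and the block.

```bash
cat >> h.py <<'E'
def axis(c,b,z,L):
    "centroid, long-axis yaw (toe end: L=unit hint), ends along axis from centroid"
    P=proj(c,b[:,0],z); Q=(P*1000).astype(np.float32); m=cv2.moments(Q.reshape(-1,1,2)); g=np.array([m["m10"],m["m01"]])/m["m00"]
    a=.5*np.arctan2(2*m["mu11"],m["mu20"]-m["mu02"]); d=np.array([np.cos(a),np.sin(a)])
    if d@L<0: d=-d
    s=(Q-g)@d; return g/1000,d,np.degrees(np.arctan2(d[1],d[0])),s.min(),s.max()
E
python3 - <<'E'
from h import *
c=bot.capture("top"); H,S,V=hsv(c)
b=blob(V<120,(240,158,282,236),3); g,d,a,lo,hi=axis(c,b,.030,np.array([1,0])); print("block",g,a,lo,hi,"toe",g+d*hi/1000)
c0=c
E
python3 - <<'E'
from h import *
# saved start picture is unobstructed for the sole
c=bot.capture("top"); im=cv2.imread("pics/top0.png")[:,:,::-1]; c["image"]=im; H,S,V=hsv(c)
so=blob((S<60)&(V>110),(332,148,418,186),5); g,d,a,lo,hi=axis(c,so,.030,np.array([0,1])); print("sole",g,a,lo,hi,"mid",g+d*(hi-91)/1000,g+d*(lo+86)/1000)
b=blob(V<120,(240,158,282,236),3); g,d,a,lo,hi=axis(c,b,.030,np.array([1,0])); print("block",g,a,lo,hi,"toe",g+d*hi/1000, "mid",g+d*(hi-88)/1000)
pl=proj(c,np.array([(140,118),(298,138),(95,482),(255,502)])/4.5+[215,130],.010); print("plate c",pl.mean(0),np.degrees(np.arctan2(*((pl[:2]-pl[2:]).sum(0)[::-1]))))
E
```

```text
block [ 0.52920737 -0.00827843] -8.76121006632166 -87.96207715947456 80.54035568704184 toe [ 0.60880796 -0.02054608]
sole [ 0.59419986 -0.29454133] 85.91424167466892 -92.10527017719312 83.48701916862431 mid [ 0.59366457 -0.30203522] [ 0.59376487 -0.30063109]
block [ 0.52980288 -0.00878264] -8.71481307992241 -88.62328818432465 81.94710221285251 toe [ 0.61080389 -0.02119897] mid [ 0.52381987 -0.00786553]
plate c [ 0.52305184 -0.00939994] -6.85463287064701
```

```bash
python3 - <<'E'
from h import *
go((.593,-.3005,.013),-.07)
E
python3 -m creep '[[[0.078,0,0,0.0265,0],[0.078,0,0,0,0.063],[0.078,0,0,0,0],[0.078,0.02,0,0,0],[0.078,0.02,0,0,0],[0.078,0.02,0,0,0],[0.078,0.02,0,0,0],[0.078,0.02,0,0,0],[0.078,0.02,0,0,0],[0.078,0,0,0,0],[0.078,0,0,0,0]]]' 20
python3 - <<'E'
from h import *
go((.593,-.3005,.013),-.07)
c=bot.capture("wrist"); cv2.imwrite("pics/w5.png",c["image"][:,:,::-1])
E
```

```text
t 22.57 pos [ 0.5923 -0.2723  0.1909] shift [0.1779 0.0008 0.0282] turn 0.066 toolx [-0.  0. -1.] j6 -0.51
time_s: 23.48
eef_pos: [0.5913, -0.2988, 0.0697]
eef_rot: [-0.482, -0.516, -0.484, 0.517]
force: [0.7, -0.2, 0.6]
opening: 0.0781
t 23.48 pos [ 0.5913 -0.2988  0.0697] shift [0.0567 0.002  0.0017] turn 0.003 toolx [-0.003  0.002 -1.   ] j6 -0.48
```

View pics/w5.png

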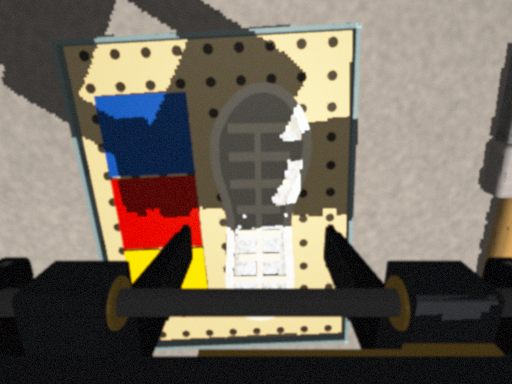

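The wrist view shows the sole upright in the tool frame, from toe (262,85) to heel (262,320), with its waist centred between the fingertips (185 and 330, 235). Next I descend and grip.

```bash
python3 -m creep '[[[0.078,0.02,0.001,0.0017,0],[0.078,0.02,0,0,0],[0.078,0.012,0,0,0],[0.078,0.004,0,0,0],[0.078,0,0,0,0],[0.078,0,0,0,0],[0.04,0,0,0,0],[0.04,0,0,0,0],[0.04,0,0,0,0],[0.04,0,0,0,0],[0.04,0,0,0,0],[0.04,0,0,0,0],[0.04,0,0,0,0]]]' 15
python3 - <<'E'
from h import *
go((.5216,-.0083,.15),np.pi/2-.131)
E
```

```text
time_s: 24.62
eef_pos: [0.5928, -0.3023, 0.0151]
eef_rot: [-0.482, -0.517, -0.483, 0.517]
force: [-0.9, -0.5, 1.1]
opening: 0.0464
t 24.62 pos [ 0.5928 -0.3023  0.0151] shift [-0.1349 -0.0913 -0.2884] turn -1.509 toolx [-0. -0. -1.] j6 -0.48
```

```bash
python3 -m creep '[[[0.04,-0.02,0,0,0],[0.04,-0.03,0,0,0],[0.04,-0.03,0,0,0],[0.04,-0.03,0,0,0],[0.04,-0.025,0,0,0],[0.04,0,-0.0083,-0.0262,0],[0.04,0,-0.0083,-0.0262,0],[0.04,0,-0.0083,-0.0262,0],[0.04,0,-0.0083,-0.0262,0],[0.04,0,-0.0083,-0.0262,0],[0.04,0,-0.0083,-0.0262,0],[0.04,0,-0.0083,-0.0262,0],[0.04,0,-0.0083,-0.0262,0],[0.04,0,-0.0083,-0.0262,0],[0.04,0,-0.0083,-0.0262,0],[0.04,0,-0.0083,-0.0262,0],[0.04,0,0,0,0]]]'
python3 -m creep '[[[0.04,0,0,0,0.102],[0.04,0,0,0,0.102],[0.04,0,0,0,0.102],[0.04,0,0,0,0.102],[0.04,0,0,0,0.102],[0.04,0,0,0,0.102],[0.04,0,0,0,0.102],[0.04,0,0,0,0.102],[0.04,0,0,0,0.102],[0.04,0,0,0,0.102],[0.04,0,0,0,0.102],[0.04,0,0,0,0.102],[0.04,0,0,0,0.102],[0.04,0,0,0,0.102],[0.04,0,0,0,0.102],[0.04,0,0,0,0.102],[0.04,0,0,0,0],[0.04,0,0,0,0]]]'
python3 - <<'E'
from h import *
go((.5201,-.0081,.039),-np.pi/2-.131)
E
```

```text
time_s: 26.03
eef_pos: [0.5202, -0.0048, 0.1493]
eef_rot: [0.483, 0.516, 0.484, -0.516]
force: [1.2, 0.3, -1.3]
opening: 0.0466
time_s: 27.53
eef_pos: [0.5217, -0.0088, 0.1496]
eef_rot: [0.045, -0.706, 0.045, 0.706]
force: [0.4, -0.2, -1.0]
opening: 0.0467
t 27.53 pos [ 0.5217 -0.0088  0.1496] shift [ 0.1106 -0.0005  0.0016] turn 0.003 toolx [-0. -0. -1.] j6 1.58
```

```bash
python3 -m creep '[[[0.04,0.02,0,0.0016,0],[0.04,0.02,0,0,0],[0.04,0.02,0,0,0],[0.04,0.02,0,0,0],[0.04,0.015,0,0,0],[0.04,0,0,0,0],[0.04,0,0,0,0]]]'
python3 - <<'E'
from h import *
go((.5201,-.0081,.037),-np.pi/2-.131)
c=bot.capture("scene"); a=cv2.resize(c["image"][150:250,200:300],(500,500))
w=bot.capture("wrist"); cv2.imwrite("pics/s6.png",a[:,:,::-1]); cv2.imwrite("pics/w6.png",w["image"][:,:,::-1])
E
```

```text
time_s: 28.12
eef_pos: [0.5194, -0.0083, 0.054]
eef_rot: [0.046, -0.705, 0.045, 0.706]
force: [0.3, 0.3, -0.9]
opening: 0.0463
t 28.12 pos [ 0.5194 -0.0083  0.054 ] shift [ 0.017  -0.0002 -0.0008] turn 0.002 toolx [-0.002  0.    -1.   ] j6 1.58
```

View pics/w6.png

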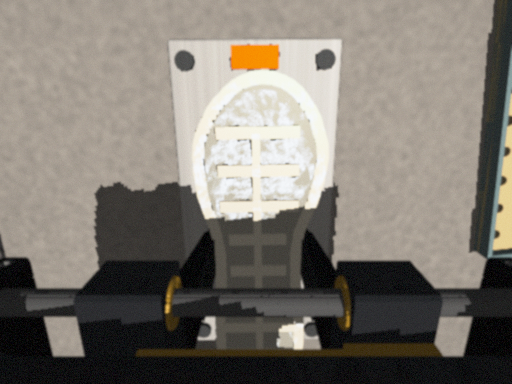

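The sole lies parallel to the plate (columns 172–340), its toe (261,72) next to the orange mark (255,57). I'll lower it.

```bash
python3 -m creep '[[[0.04,0.006,0,0,0],[0.04,0.004,0,-0.0008,0],[0.04,0.003,0,0,0],[0.04,0,0,0,0],[0.04,0,0,0,0],[0.04,0,0,0,0]]]'
```

```text
time_s: 28.72
eef_pos: [0.521, -0.0083, 0.042]
eef_rot: [-0.046, 0.706, -0.046, -0.706]
force: [-0.5, -0.4, -0.1]
opening: 0.0466
```

```bash
python3 -m creep '[[[0.04,0.0025,0,0,0],[0.04,0,0,0,0],[0.04,0,0,0,0]]]'; python3 -m creep '[[[0.04,0.0015,0,0,0],[0.04,0,0,0,0],[0.04,0,0,0,0]]]'
```

```text
time_s: 28.97
eef_pos: [0.5208, -0.0083, 0.0392]
eef_rot: [0.046, -0.706, 0.046, 0.706]
force: [-0.2, 0.4, -1.7]
opening: 0.0461
time_s: 29.22
eef_pos: [0.5208, -0.0083, 0.0377]
eef_rot: [0.046, -0.706, 0.046, 0.706]
force: [0.1, -0.3, -0.7]
opening: 0.0464
```

```bash
python3 -m creep '[[[0.06,0,0,0,0],[0.08,0,0,0,0],[0.08,0,0,0,0],[0.08,0,0,0,0],[0.08,-0.02,0,0,0],[0.08,-0.03,0,0,0],[0.08,-0.04,0,0,0],[0.08,-0.04,0,0,0],[0.095,-0.025,0,0,0],[0.095,0,-0.035,0,0],[0.095,0,-0.04,0,0],[0.095,0,-0.04,0,0],[0.095,0,-0.04,0,0],[0.095,0,-0.04,0,0],[0.095,0,-0.04,0,0],[0.095,0,0,0,0]]]'
python3 - <<'E'
from h import *
go((.554,.2358,.2),0)
c=bot.capture("top"); cv2.imwrite("pics/t7.png",cv2.resize(c["image"][120:250,70:440],None,fx=2.1,fy=2.1)[:,:,::-1])
E
```

```text
time_s: 30.55
eef_pos: [0.5514, 0.2306, 0.193]
eef_rot: [-0.045, 0.706, -0.043, -0.706]
force: [-1.1, 0.5, -0.2]
opening: 0.0951
t 30.55 pos [0.5514 0.2306 0.193 ] shift [-0.007  -0.0055 -0.002 ] turn 1.446 toolx [ 0.001  0.003 -1.   ] j6 2.0
```

View pics/t7.png

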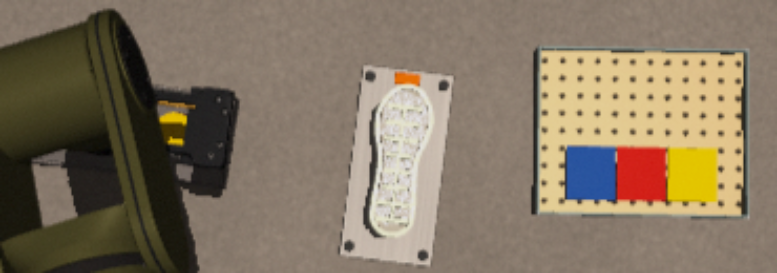

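The sole is on the support with its toe by the orange mark. In the crop its toe is at (407,86) and its heel at (390,238). I'll check that in numbers while turning the gripper back.

```bash
python3 - <<'E'
from h import *
c=bot.capture("top")
p=proj(c,np.array([(407,86),(390,238)])/2.1+[70,120],.054); d=p[0]-p[1]; print(p,np.linalg.norm(d),np.degrees(np.arctan2(d[1],d[0])),"mid",p[1]+d*86/177)
E
python3 -m creep '[[[0.095,0,0,0,-0.107],[0.095,0,0,0,-0.107],[0.095,0,0,0,-0.107],[0.095,0,0,0,-0.107],[0.095,0,0,0,-0.107],[0.095,0,0,0,-0.107],[0.095,0,0,0,-0.107],[0.095,0,0,0,-0.107],[0.095,0,0,0,-0.107],[0.095,0,0,0,-0.107],[0.095,0,0,0,-0.107],[0.095,0,0,0,-0.107],[0.095,0,0,0,-0.107],[0.095,0,0,0,-0.107],[0.095,0,0,0,-0.107],[0.095,0,0,0,-0.092],[0.095,0,0,0,0],[0.095,0,0,0,0]]]'
python3 - <<'E'
from h import *
go((.5545,.2364,.042),0)
E
```

```text
[[ 0.61223928 -0.02118945]
 [ 0.43808765 -0.00180946]] 0.17522663457905968 -6.3498775553913935 mid [ 0.5227037  -0.01122573]
time_s: 32.15
eef_pos: [0.5515, 0.2235, 0.1929]
eef_rot: [-0.498, -0.502, -0.498, 0.502]
force: [0.2, 0.4, -0.5]
opening: 0.0951
t 32.15 pos [0.5515 0.2235 0.1929] shift [ 0.1509  0.0029 -0.0129] turn -0.008 toolx [ 0. -0. -1.] j6 0.3
```

```bash
python3 -m creep '[[[0.095,0,0.0029,-0.0129,0],[0.095,0,0,0,0],[0.095,0.025,0,0,0],[0.095,0.025,0,0,0],[0.095,0.025,0,0,0],[0.095,0.025,0,0,0],[0.095,0.025,0,0,0],[0.095,0.017,0,0,0],[0.095,0.006,0,0,0],[0.095,0,0,0,0],[0.095,0,0,0,0],[0.04,0,0,0,0],[0.04,0,0,0,0],[0.04,0,0,0,0],[0.04,0,0,0,0],[0.04,0,0,0,0],[0.04,0,0,0,0],[0.04,0,0,0,0]]]' 20
python3 - <<'E'
from h import *
go((.513,-.359,.2),0)
E
```

```text
time_s: 33.65
eef_pos: [0.5544, 0.2376, 0.045]
eef_rot: [0.499, 0.501, 0.499, -0.501]
force: [-0.1, -0.2, 0.3]
opening: 0.0539
t 33.65 pos [0.5544 0.2376 0.045 ] shift [-0.155  -0.039   0.5967] turn -0.004 toolx [ 0.  0. -1.] j6 0.32
```

```bash
python3 -m creep '[[[0.04,0,0,0,0],[0.04,0,0,0,0],[0.04,0,0,0,0]]]'
```

```text
time_s: 33.9
eef_pos: [0.5543, 0.2376, 0.0449]
eef_rot: [-0.499, -0.501, -0.499, 0.501]
force: [0.1, -0.3, 0.1]
opening: 0.0477
```

```bash
python3 -m creep '[[[0.04,-0.03,0,0,0],[0.04,-0.03,0,0,0],[0.04,-0.03,0,0,0],[0.04,-0.03,0,0,0],[0.04,-0.03,0,0.01,0],[0.04,0,-0.0027,0.026,0],[0.04,0,-0.0027,0.04,0],[0.04,0,-0.0027,0.04,0],[0.04,0,-0.0027,0.04,0],[0.04,0,-0.0027,0.04,0],[0.04,0,-0.0027,0.04,0],[0.04,0,-0.0027,0.04,0],[0.04,0,-0.0027,0.04,0],[0.04,0,-0.0027,0.04,0],[0.04,0,-0.0027,0.04,0],[0.04,0,-0.0027,0.04,0],[0.04,0,-0.0027,0.04,0],[0.04,0,-0.0027,0.04,0],[0.04,0,-0.0027,0.04,0],[0.04,0,-0.0027,0.04,0]]]'
python3 -m creep '[[[0.04,0,0,0,0],[0.04,0.025,0,0,0],[0.04,0.025,0,0,0],[0.04,0.025,0,0,0],[0.04,0,0,0,0],[0.04,0,0,0,0]]]'
python3 - <<'E'
from h import *
go((.513,-.358,.0515),0)
E
```

```text
time_s: 35.57
eef_pos: [0.5104, -0.3598, 0.1936]
eef_rot: [-0.498, -0.501, -0.5, 0.501]
force: [0.9, -0.2, -3.0]
opening: 0.0476
time_s: 36.07
eef_pos: [0.5099, -0.3568, 0.1171]
eef_rot: [-0.497, -0.501, -0.501, 0.501]
force: [0.7, 0.1, -2.0]
opening: 0.0477
t 36.07 pos [ 0.5099 -0.3568  0.1171] shift [0.0656 0.0034 0.0015] turn -0.004 toolx [-0.004  0.004 -1.   ] j6 -0.69
```

```bash
python3 -m creep '[[[0.04,0.02,0.0034,0.0015,0],[0.04,0.02,0,0,0],[0.04,0.012,0,0,0],[0.04,0.008,0,0,0],[0.04,0,0,0,0],[0.04,0,0,0,0],[0.04,0,0,0,0]]]'
```

```text
time_s: 36.65
eef_pos: [0.5157, -0.3604, 0.0615]
eef_rot: [0.5, 0.501, 0.498, -0.501]
force: [0.8, 0.1, -3.4]
opening: 0.0478
```

```bash
python3 -m creep '[[[0.04,0.004,-0.001,-0.001,0],[0.04,0,0,0,0],[0.04,0,0,0,0],[0.04,0,0,0,0]]]';python3 -m creep '[[[0.04,0.003,0,0,0],[0.04,0,0,0,0],[0.04,0,0,0,0],[0.04,0,0,0,0]]]'
```

```text
time_s: 36.98
eef_pos: [0.5139, -0.3588, 0.0561]
eef_rot: [0.499, 0.501, 0.499, -0.501]
force: [-0.3, 0.0, -3.1]
opening: 0.0477
time_s: 37.32
eef_pos: [0.5138, -0.3587, 0.0527]
eef_rot: [-0.499, -0.501, -0.499, 0.501]
force: [1.3, 0.3, -3.6]
opening: 0.048
```

```bash
python3 -m creep '[[[0.04,0.0015,0,0,0],[0.04,0,0,0,0],[0.04,0,0,0,0],[0.095,0,0,0,0],[0.095,0,0,0,0],[0.095,0,0,0,0],[0.095,0,0,0,0],[0.095,-0.03,0,0,0],[0.095,-0.04,0,0,0],[0.095,-0.04,0,0,0],[0.095,-0.03,0,0,0],[0.095,-0.01,0,-0.02,0],[0.095,0,0.003,-0.04,0],[0.095,0,0.003,-0.04,0],[0.095,0,0.003,-0.04,0],[0.095,0,0.003,-0.04,0],[0.095,0,0.003,-0.04,0],[0.095,0,0.003,-0.04,0],[0.095,0,0.003,-0.04,0],[0.095,0,0.003,-0.04,0]]]'
python3 - <<'E'
from h import *
go((.5646,.3055,.2),0)
E
```

```text
time_s: 38.98
eef_pos: [0.5392, -0.017, 0.202]
eef_rot: [0.499, 0.501, 0.499, -0.501]
force: [0.2, -0.2, 0.7]
opening: 0.0949
t 38.98 pos [ 0.5392 -0.017   0.202 ] shift [ 0.002   0.024  -0.3226] turn -0.004 toolx [ 0.001 -0.    -1.   ] j6 -0.13
```

```bash
python3 -m creep '[[[0.095,0,0.003,-0.04,0],[0.095,0,0.003,-0.04,0],[0.095,0,0.003,-0.04,0],[0.095,0,0.003,-0.04,0],[0.095,0,0.003,-0.04,0],[0.095,0,0.003,-0.04,0],[0.095,0,0.003,-0.04,0],[0.095,0,0.003,-0.03,0],[0.095,0,0,-0.0126,0],[0.095,0,0,0,0],[0.095,0,0,0,0]]]'
python3 - <<'E'
from h import *
go((.5646,.3055,.044),0)
c=bot.capture("top"); cv2.imwrite("pics/t8.png",cv2.resize(c["image"][120:250,70:440],None,fx=2.1,fy=2.1)[:,:,::-1])
H,S,V=hsv(c); b=blob((H>22)&(H<32)&(S>200)&(V>190),(395,185,430,220)); (u,v),r=cv2.minEnclosingCircle(b); print((u,v),r,proj(c,(u,v),.108))
E
```

```text
time_s: 39.9
eef_pos: [0.5644, 0.3034, 0.2013]
eef_rot: [-0.499, -0.5, -0.499, 0.501]
force: [-0.3, 0.1, 0.1]
opening: 0.0951
t 39.9 pos [0.5644 0.3034 0.2013] shift [ 0.1573  0.0002 -0.0022] turn -0.003 toolx [-0.    -0.001 -1.   ] j6 0.41
(412.9939880371094, 200.40963745117188) 9.618680000305176 [[ 0.51501892 -0.35974949]]
```

View pics/t8.png

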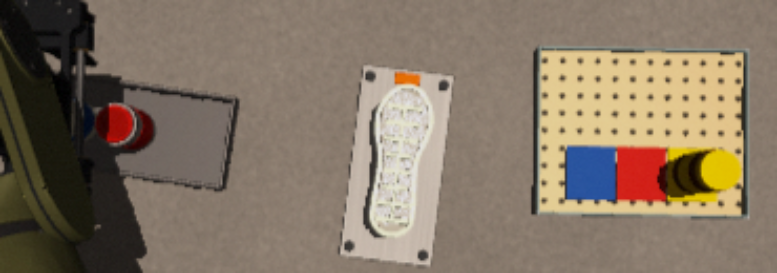

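The jar stands on the yellow mat with its cap at (717,170) in the crop, 2–3 mm from the mat's centre. Red can next.

```bash
python3 -m creep '[[[0.095,0.025,0,-0.0022,0],[0.095,0.025,0,0,0],[0.095,0.025,0,0,0],[0.095,0.025,0,0,0],[0.095,0.025,0,0,0],[0.095,0.02,0,0,0],[0.095,0.01,0,0,0],[0.095,0,0,0,0],[0.095,0,0,0,0],[0.04,0,0,0,0],[0.04,0,0,0,0],[0.04,0,0,0,0],[0.04,0,0,0,0],[0.04,0,0,0,0],[0.04,0,0,0,0],[0.04,0,0,0,0],[0.04,0,0,0,0],[0.04,0,0,0,0],[0.04,0,0,0,0]]]' 20
python3 - <<'E'
from h import *
go((.513,-.298,.2),0)
E
```

```text
time_s: 41.53
eef_pos: [0.5645, 0.3059, 0.0464]
eef_rot: [-0.499, -0.501, -0.499, 0.501]
force: [0.1, 0.1, -0.0]
opening: 0.0481
t 41.53 pos [0.5645 0.3059 0.0464] shift [-0.1536 -0.0491  0.6041] turn -0.004 toolx [-0.  0. -1.] j6 0.42
```

```bash
python3 -m creep '[[[0.04,-0.03,0,0,0],[0.04,-0.03,0,0,0],[0.04,-0.03,0,0,0],[0.04,-0.03,0,0,0],[0.04,-0.03,-0.0015,0.01,0],[0.04,0,-0.0033,0.034,0],[0.04,0,-0.0033,0.04,0],[0.04,0,-0.0033,0.04,0],[0.04,0,-0.0033,0.04,0],[0.04,0,-0.0033,0.04,0],[0.04,0,-0.0033,0.04,0],[0.04,0,-0.0033,0.04,0],[0.04,0,-0.0033,0.04,0],[0.04,0,-0.0033,0.04,0],[0.04,0,-0.0033,0.04,0],[0.04,0,-0.0033,0.04,0],[0.04,0,-0.0033,0.04,0],[0.04,0,-0.0033,0.04,0],[0.04,0,-0.0033,0.04,0],[0.04,0,-0.0033,0.04,0]]]'
python3 -m creep '[[[0.04,0,0,0,0],[0.04,0.02,0,0,0],[0.04,0.02,0,0,0],[0.04,0.015,0,0,0],[0.04,0.01,0,0,0],[0.04,0,0,0,0],[0.04,0,0,0,0],[0.04,0,0,0,0]]]'
python3 - <<'E'
from h import *
go((.513,-.298,.053),0)
E
```

```text
time_s: 43.2
eef_pos: [0.5101, -0.2996, 0.1955]
eef_rot: [-0.498, -0.501, -0.499, 0.501]
force: [0.6, -0.4, -2.7]
opening: 0.0479
time_s: 43.87
eef_pos: [0.5117, -0.2981, 0.1324]
eef_rot: [0.5, 0.501, 0.499, -0.501]
force: [0.1, -0.2, -1.5]
opening: 0.0478
t 43.87 pos [ 0.5117 -0.2981  0.1324] shift [ 0.0794  0.0012 -0.0002] turn -0.004 toolx [ 0.001 -0.001 -1.   ] j6 -0.61
```

```bash
python3 -m creep '[[[0.04,0.02,0.0012,0,0],[0.04,0.02,0,0,0],[0.04,0.015,0,0,0],[0.04,0.01,0,0,0],[0.04,0.005,0,0,0],[0.04,0.003,0,0,0],[0.04,0,0,0,0],[0.04,0,0,0,0],[0.04,0,0,0,0],[0.04,0,0,0,0]]]'
```

```text
time_s: 44.7
eef_pos: [0.5129, -0.2984, 0.0595]
eef_rot: [0.5, 0.501, 0.498, -0.501]
force: [-0.3, -1.0, -2.1]
opening: 0.0479
```

```bash
python3 -m creep '[[[0.04,0.004,0,0,0],[0.04,0.002,0,0,0],[0.04,0,0,0,0],[0.04,0,0,0,0],[0.04,0,0,0,0]]]'
```

```text
time_s: 45.12
eef_pos: [0.5123, -0.2979, 0.0522]
eef_rot: [-0.499, -0.501, -0.499, 0.501]
force: [-0.0, 0.3, -1.6]
opening: 0.0479
```

```bash
python3 -m creep '[[[0.04,0,0,0,0],[0.095,0,0,0,0],[0.095,0,0,0,0],[0.095,0,0,0,0],[0.095,0,0,0,0],[0.095,-0.03,0,0,0],[0.095,-0.04,0,0,0],[0.095,-0.04,0,0,0],[0.095,-0.03,0,0,0],[0.095,-0.01,0,-0.02,0],[0.095,0,0.003,-0.04,0],[0.095,0,0.003,-0.04,0],[0.095,0,0.003,-0.04,0],[0.095,0,0.003,-0.04,0],[0.095,0,0.003,-0.04,0],[0.095,0,0.003,-0.04,0],[0.095,0,0.003,-0.04,0],[0.095,0,0.003,-0.04,0]]]'
python3 - <<'E'
from h import *
go((.5744,.3728,.2),0)
E
```

```text
time_s: 46.62
eef_pos: [0.5375, 0.0439, 0.2028]
eef_rot: [0.499, 0.501, 0.499, -0.501]
force: [1.1, -1.3, -0.7]
opening: 0.0953
t 46.62 pos [0.5375 0.0439 0.2028] shift [ 0.0029  0.0355 -0.329 ] turn -0.004 toolx [ 0.001 -0.    -1.   ] j6 -0.01
```

```bash
python3 -m creep '[[[0.095,0,0.0045,-0.04,0],[0.095,0,0.0045,-0.04,0],[0.095,0,0.0045,-0.04,0],[0.095,0,0.0045,-0.04,0],[0.095,0,0.0045,-0.04,0],[0.095,0,0.0045,-0.04,0],[0.095,0,0.0045,-0.04,0],[0.095,0,0.004,-0.03,0],[0.095,0,0,-0.012,0],[0.095,0,0,0,0],[0.095,0,0,0,0],[0.095,0,0,0,0]]]'
python3 - <<'E'
from h import *
go((.5744,.3728,.042),0)
E
```

```text
time_s: 47.62
eef_pos: [0.5745, 0.3623, 0.2023]
eef_rot: [-0.499, -0.501, -0.499, 0.502]
force: [-1.1, -0.2, 0.4]
opening: 0.095
t 47.62 pos [0.5745 0.3623 0.2023] shift [ 1.603e-01 -1.000e-04 -1.060e-02] turn -0.005 toolx [-0.    -0.001 -1.   ] j6 0.49
```

```bash
python3 -m creep '[[[0.095,0.01,0,-0.0106,0],[0.095,0.025,0,0,0],[0.095,0.025,0,0,0],[0.095,0.025,0,0,0],[0.095,0.025,0,0,0],[0.095,0.025,0,0,0],[0.095,0.015,0,0,0],[0.095,0.007,0,0,0],[0.095,0,0,0,0],[0.095,0,0,0,0],[0.04,0,0,0,0],[0.04,0,0,0,0],[0.04,0,0,0,0],[0.04,0,0,0,0],[0.04,0,0,0,0],[0.04,0,0,0,0],[0.04,0,0,0,0],[0.04,0,0,0,0],[0.04,0,0,0,0],[0.04,0,0,0,0]]]' 20
python3 - <<'E'
from h import *
go((.514,-.239,.2),0)
E
```

```text
time_s: 49.28
eef_pos: [0.5744, 0.3744, 0.0454]
eef_rot: [-0.499, -0.501, -0.499, 0.501]
force: [-0.3, -0.6, -0.2]
opening: 0.0477
t 49.28 pos [0.5744 0.3744 0.0454] shift [-0.1546 -0.058   0.6137] turn -0.004 toolx [-0. -0. -1.] j6 0.5
```

```bash
python3 -m creep '[[[0.04,-0.03,0,0,0],[0.04,-0.03,0,0,0],[0.04,-0.03,0,0,0],[0.04,-0.03,0,0,0],[0.04,-0.03,-0.002,0.012,0],[0.04,0,-0.0037,0.04,0],[0.04,0,-0.0037,0.04,0],[0.04,0,-0.0037,0.04,0],[0.04,0,-0.0037,0.04,0],[0.04,0,-0.0037,0.04,0],[0.04,0,-0.0037,0.04,0],[0.04,0,-0.0037,0.04,0],[0.04,0,-0.0037,0.04,0],[0.04,0,-0.0037,0.04,0],[0.04,0,-0.0037,0.04,0],[0.04,0,-0.0037,0.04,0],[0.04,0,-0.0037,0.04,0],[0.04,0,-0.0037,0.04,0],[0.04,0,-0.0037,0.04,0],[0.04,0,-0.0037,0.04,0]]]'
python3 -m creep '[[[0.04,0,0,0,0],[0.04,0.02,0,0,0],[0.04,0.02,0,0,0],[0.04,0.015,0,0,0],[0.04,0.01,0,0,0],[0.04,0,0,0,0],[0.04,0,0,0,0],[0.04,0,0,0,0]]]'
python3 - <<'E'
from h import *
go((.514,-.238,.052),0)
E
```

```text
time_s: 50.95
eef_pos: [0.5136, -0.2391, 0.1948]
eef_rot: [-0.499, -0.501, -0.499, 0.501]
force: [1.1, 0.1, -2.4]
opening: 0.0476
time_s: 51.62
eef_pos: [0.5152, -0.2374, 0.1314]
eef_rot: [0.5, 0.501, 0.499, -0.501]
force: [-0.3, -0.1, -1.7]
opening: 0.0475
t 51.62 pos [ 0.5152 -0.2374  0.1314] shift [ 0.0794 -0.0014  0.0005] turn -0.004 toolx [ 0.001 -0.001 -1.   ] j6 -0.52
```

```bash
python3 -m creep '[[[0.04,0.02,-0.0014,0.0005,0],[0.04,0.02,0,0,0],[0.04,0.015,0,0,0],[0.04,0.01,0,0,0],[0.04,0.006,0,0,0],[0.04,0.004,0,0,0],[0.04,0.002,0,0,0],[0.04,0,0,0,0],[0.04,0,0,0,0],[0.04,0,0,0,0],[0.04,0,0,0,0]]]'
```

```text
time_s: 52.53
eef_pos: [0.5136, -0.2381, 0.0541]
eef_rot: [0.499, 0.501, 0.499, -0.501]
force: [0.3, -0.3, -0.7]
opening: 0.0478
```

```bash
python3 -m creep '[[[0.04,0.0025,0,0,0],[0.04,0,0,0,0],[0.04,0,0,0,0],[0.04,0,0,0,0]]]'; python3 -m creep '[[[0.04,0,0,0,0],[0.095,0,0,0,0],[0.095,0,0,0,0],[0.095,0,0,0,0],[0.095,0,0,0,0],[0.095,-0.03,0,0,0],[0.095,-0.04,0,0,0],[0.095,-0.04,0,0,0],[0.095,-0.03,0,0,0],[0.095,-0.01,0,-0.02,0],[0.095,0,0,-0.04,0],[0.095,0,0,-0.04,0],[0.095,0,0,-0.04,0],[0.095,0,0,-0.04,0],[0.095,0,0,-0.04,0],[0.095,0,0,-0.04,0],[0.095,0,0,-0.04,0],[0.095,0,0,-0.04,0],[0.095,0,0,-0.04,0],[0.095,0,0,-0.04,0]]]'
python3 -m creep '[[[0.095,0,0,-0.03,0],[0.095,0,0,0,0],[0.095,0,0,0,0],[0.095,0,0,0,0]]]'
python3 - <<'E'
from h import *
c=bot.capture("top"); cv2.imwrite("pics/t9.png",cv2.resize(c["image"][120:250,70:440],None,fx=2.1,fy=2.1)[:,:,::-1])
H,S,V=hsv(c)
for n,m,z,roi in(("blue",(H>100)&(H<130)&(S>150)&(V>120),.114,(345,185,372,215)),("red",((H<8)|(H>172))&(S>150)&(V>130),.102,(372,185,396,212)),("yel",(H>22)&(H<32)&(S>200)&(V>190),.108,(395,185,430,220))):
    b=blob(m,roi); (u,v),r=cv2.minEnclosingCircle(b); print(n,(round(u),round(v)),r,proj(c,(u,v),z))
c=bot.capture("scene"); cv2.imwrite("pics/s9.png",cv2.resize(c["image"][160:300,90:290],None,fx=3.5,fy=3.5)[:,:,::-1])
E
```

```text
time_s: 52.87
eef_pos: [0.5136, -0.2382, 0.0513]
eef_rot: [0.499, 0.501, 0.499, -0.501]
force: [1.4, -1.1, 0.0]
opening: 0.0476
time_s: 54.53
eef_pos: [0.5143, 0.1841, 0.201]
eef_rot: [0.499, 0.501, 0.499, -0.501]
force: [1.6, 0.7, 0.5]
opening: 0.0951
time_s: 54.87
eef_pos: [0.5148, 0.2118, 0.2006]
eef_rot: [-0.499, -0.501, -0.499, 0.501]
force: [-0.4, 0.0, 0.1]
opening: 0.0946
blue (361, 201) 5.897836685180664 [[ 0.51428587 -0.23946535]]
red (386, 202) 9.027369499206543 [[ 0.51250175 -0.29960413]]
yel (413, 200) 9.632294654846191 [[ 0.5149683  -0.35965898]]
```

View pics/t9.png

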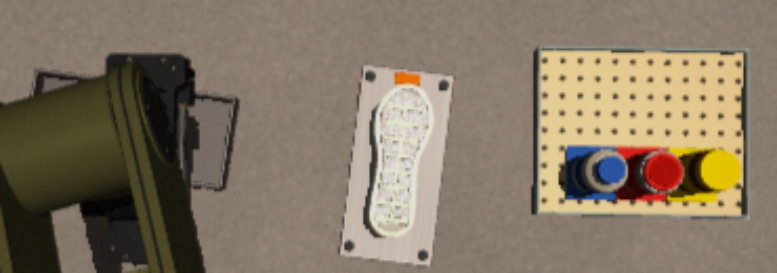

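View pics/s9.png

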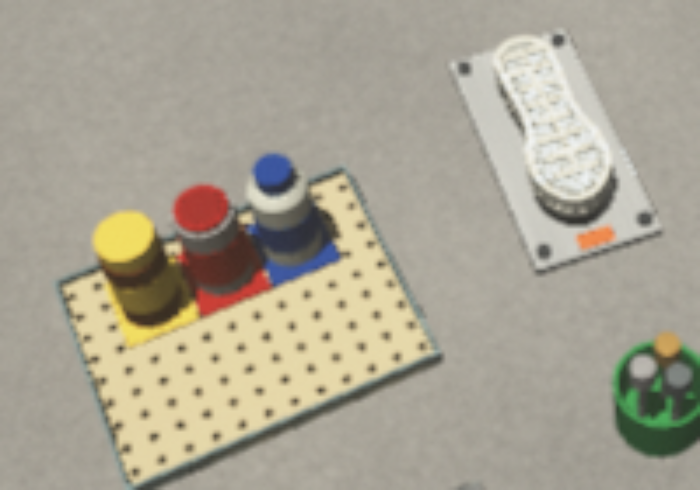

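Both views show the three containers upright on their own mats: caps at (610,170), (660,172) and (717,170) in the top crop. The sole lies flat on the support, toe to the orange mark. The gripper is clear, so I'll hand in.

```bash
python3 -c "
from cell import bot
print(bot.finish_job())"
```

```text
the job is handed in; nothing more can be done
None
```

I carried out the whole task and handed it in at about 55 s of the 147 s allowed. The interface gives no verdict, so the result rests on my own camera checks.

**Sequence:** I cleared the blue bottle, red can and yellow jar into the side tray. Then I laid the sole on the support, toe at the orange mark, and stood the jar, can and bottle back on their own mats.

**Last checks, from the top camera:**
- **Containers:** their centres were about 0.3 mm (blue), 2 mm (red) and 2.4 mm (yellow) from the measured mat centres, against a limit of 12 mm. They stand upright in both the top and scene views.
- **Sole:** measured after its release, its middle was about 3 mm from the place worked out beforehand, and its axis was within about 2.5° of the block's. It looked flat and unmoved in the final pictures. I did not measure it again at the end.
- **Disagreement:** the support's direction came out as -6.9° from the plate's bolts and -8.7° from the block's outline. I placed the sole at about -7.5°, and either value leaves it within the 10° allowed.

No check failed. The camera calibration itself is only good to about 2 mm.

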